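Strip down the measuring set-up: objective off, fixture plates into the kit tray

TASK

Shut down and strip the measuring set-up: press the control box's three keys fully down one at a time, from the one nearest the bayonet mount to the furthest, then press the mount's release button fully down, turn the objective a quarter turn counter-clockwise (seen from above), lift it straight off and stand it upright on the middle of the round rubber pad. Pack every fixture plate that is out on the bench (three or four of them) flat on the floor of the kit tray, each in the pocket of its own shape. Keep the objective upright throughout, and leave the white jar near the pad where it stands.

Things in the scene. Friction and masses are not known exactly. Their poses are not given: they have to be found in the camera images.
- key1 (a joint): travel in m of the key nearest the bayonet mount, pressed first: 0 up, 0.006 fully down; a spring key that takes about 5 N fully down and comes back up
- key1_top (a point): centre of the top of that round black key, 28 mm across, 52 mm above the table when up, pressed straight down. The three stand in a row 45 mm apart on a fixed grey box, 60 x 140 mm, 40 mm high
- key2 (a joint): travel in m of the key in the middle, pressed second: 0 up, 0.006 fully down; a spring key that takes about 5 N fully down and comes back up
- key2_top (a point): centre of the top of that round black key, 28 mm across, 52 mm above the table when up, pressed straight down. The three stand in a row 45 mm apart on a fixed grey box, 60 x 140 mm, 40 mm high
- key3 (a joint): travel in m of the key furthest from the mount, pressed last: 0 up, 0.006 fully down; a spring key that takes about 5 N fully down and comes back up
- key3_top (a point): centre of the top of that round black key, 28 mm across, 52 mm above the table when up, pressed straight down. The three stand in a row 45 mm apart on a fixed grey box, 60 x 140 mm, 40 mm high
- release (a joint): travel of the mount's release button in m: 0 up (locking tongue blocks the objective), 0.008 fully down (tongue out of the way). It takes about 4 N, and stays down once pressed
- release_top (a point): centre of the top of the round black release button (22 mm across), 60 mm above the table when up; it stands on a 36 mm square grey housing, 42 mm high, beside the mount. Pressed straight down
- mount_top (a point): centre of the fixed aluminium bayonet mount's 120 mm square top, 30 mm above the table, z up. Steel claws (tops 41 mm up, 54 mm from the axis) hold down the objective's lugs along the mount's x and -x. At home the objective's x is the mount's x; with the button down it turns counter-clockwise from above to a stop at 1.6 rad (1.3 is enough), then lifts straight up. Socket 42 mm wide, 12 mm deep
- lens_mid (a point): centre of the objective, a black cylinder 52 mm across, 90 mm high, upright in the mount, about 0.35 kg; this point is half-way up (45 mm), z up its axis. Its bottom 10 mm is a 38 mm spigot, in the mount's socket at first (bottom 20 mm above the table); above that, at 10 to 15 mm, two steel lugs stick out along its x and -x to 42 mm from the axis
- pad_top (a point): centre of the top of the round black rubber pad, 96 mm across, 6 mm high, fixed to the table
- tray: fixed kit tray, dark plastic, outside 131 mm (x) by 215 mm (y); origin at the centre of its underside, z up. Floor 4 mm thick, outer walls 16 mm high, ribs 12 mm high outline four pockets shaped like the four plates, about 3 mm play on each side
- plate_t_grip (a point): T-shaped copper-anodised aluminium plate, 10 mm thick. In mm from the fin's axis: bar x -23.5 to 13.5, y -49.5 to 49.5; stem x 13.5 to 43.5, y -14.5 to 14.5. Fin on top to hold it by: 14 mm thick in x, 44 mm long in y, 10 to 58 mm above the underside; this point is the fin's middle, 34 mm up. 0.22 kg. Seated, its x and y point as the tray's. May be absent
- plate_u_grip (a point): U-shaped copper-anodised aluminium plate, 10 mm thick. In mm from the fin's axis: base x -11.5 to 25.5, y -49.5 to 49.5; two legs x -41.5 to -11.5, y -49.5 to -25.5 and y 25.5 to 49.5. Fin on top to hold it by: 14 mm thick in x, 44 mm long in y, 10 to 58 mm above the underside; this point is the fin's middle, 34 mm up. 0.22 kg. Seated, its x and y point as the tray's. May be absent
- plate_l_grip (a point): L-shaped copper-anodised aluminium plate with the broad bar and narrow arm, 10 mm thick. In mm from the fin's axis: bar x -23.5 to 19.5, y -39.5 to 49.5; arm x 19.5 to 57.5, y -39.5 to -6.5. Fin on top to hold it by: 14 mm thick in x, 44 mm long in y, 10 to 58 mm above the underside; this point is the fin's middle, 34 mm up. 0.22 kg. Seated, its x and y point as the tray's. May be absent
- plate_j_grip (a point): L-shaped copper-anodised aluminium plate with the slim bar and broad arm, 10 mm thick. In mm from the fin's axis: bar x -6.5 to 16.5, y -54.5 to 34.5; arm x -44.5 to -6.5, y -10.5 to 34.5. Fin on top to hold it by: 14 mm thick in x, 44 mm long in y, 10 to 58 mm above the underside; this point is the fin's middle, 34 mm up. 0.22 kg. Seated, its x and y point as the tray's. May be absent
- place_t (a point): point on the tray's floor (4 mm above the table) under the fin's middle when the T-shaped plate is seated in its pocket; about (-34, -50) mm in the tray's x, y; axes as the tray's
- place_u (a point): point on the tray's floor (4 mm above the table) under the fin's middle when the U-shaped plate is seated in its pocket; about (32, -50) mm in the tray's x, y; axes as the tray's
- place_l (a point): point on the tray's floor (4 mm above the table) under the fin's middle when the broad-bar L plate is seated in its pocket; about (-34, 50) mm in the tray's x, y; axes as the tray's
- place_j (a point): point on the tray's floor (4 mm above the table) under the fin's middle when the slim-bar L plate is seated in its pocket; about (41, 65) mm in the tray's x, y; axes as the tray's
- cleaner: white jar with a blue lid, 56 mm across, 75 mm high, origin at its underside; not part of the job

How it is judged:
By the outcome, as a careful person would: the job done as asked, in the order asked, and still so for the second after the job is handed in, with the robot touching nothing.
Of plate_t, plate_u, plate_l, plate_j only 3 to 4 are there at a start; the rules pass over those that are not, and their reading is None.
At some moment in a run one of plate_t, plate_u, plate_l, plate_j may be knocked a few centimetres aside while the robot is not near it.
It also fails if it takes over 200 s, if anything falls off the work surface, if the arm or the gripper's body presses on something with over 40 N, if the wrist force passes 120 N, or if a joint passes its speed limit or range.

ROBOT

A 6-joint arm with a two-finger parallel gripper is mounted at the origin on the work surface. World frame = base frame: x ahead of the robot, y to its left, z up, the work surface at z = 0. Lengths are in m, angles in rad, forces in N, time in s.
With the tool pointing down it reaches from about 0.425 to 1.125 m from the base axis. Payload 14.9 kg.
Tool frame: the origin (TCP) lies midway between the tips of the shut fingers; the grasp point (between the pads) lies 19 mm behind it; z points along the fingers, y is the line along which they close (so a half turn about z gives the same grasp; the last joint's range is limited). The gripper opens to 91 mm and grips with 3 to 60 N. Pads are 32 mm wide; open, the fingers measure 118 mm over their backs; the gripper's body (76 mm by 178 mm) begins 60 mm behind the grasp point.
Start: joints at [-1.17, 0.379, 1.734, -0, 1.028, -0.033], TCP at [0.294, -0.635, 0.214] pointing down, gripper open.
Joint ranges: [-2.77, 2.77], [-0.74, 2.19], [0, 2.66], [-1.06, 4.2], [0.31, 2.87], [-3.08, 3.08]. Speed limits (rad/s): [1.89, 1.89, 2.39, 3.14, 3.14, 3.14].

INTERFACE

Orientations are given as a unit quaternion [w, x, y, z].
In Python, from cell import arm gives the robot as it stands.
- The arm moves only by the shell command python3 -m creep 'ROWS' [FORCE]. ROWS is JSON, one flat list of numbers, 5 for each row, row after row: the shift along the tool's x, y, z in mm, then the turn about the tool's z in rad, then the finger opening in mm, from 0 to 91.2. A call has 1 to 12 rows; each row shifts and turns the commanded pose from where the row before left it, along the tool's axes as they then stand; what a row does not reach is not made up. A row lasts 1/10 s, in which the tool goes at most 50 mm and 8.59 degrees, less where a joint would pass 70% of its speed; a pose out of reach is approached as far as the arm can. A call is refused whole if a number of a shift passes 50 or a number of a turn 0.15, either way. A call with a gripper value outside its range is refused whole. The fingers move at their own pace and stop on an object; FORCE is the grip in N (left out, the last holds). Time passes only in rows, so rows that do not move let the fingers close. It gives the time, the measured TCP pose, the force, the opening and the grip force at its end, in the units of the state.
- arm.read_state(): the state, without advancing time (a new reading comes with each control period).
- arm.capture(name): name is "side" or "top"; returns the picture (420x560x3 uint8, red, green, blue); there is no depth.
- arm.camera_params(name): a dict with "fx", "fy", "cx", "cy" (pixels), "R" (3x3) and "t" (3): a world point X has camera coordinates R X + t. Camera axes: x right, y down, z forward; pixel columns grow to the right and rows downward; lengths in m; the calibration is good to about 2 mm. A picture is of the moment at which its call begins. camera_params takes no time and is no camera call.
- arm.finish_job(): hands the job in; it is judged then, once.
The state is a dict: "clock": time; "qpos": joint angles; "qvel": joint speeds; "joint_efforts": joint torques, N m; "tool_pos": TCP position; "eef_rot": TCP orientation; "wrist_force": force on the tool from outside, world axes, zero at the start; "wrist_torque": the same for the moment, N m; "width": finger opening in m; "finger_force": force on a finger pad.
Only numpy, scipy, OpenCV 4.12 (cv2) and the standard library are available. Lean on these libraries where they do the work, as an engineer would, in place of code of your own. Each camera call takes 0.05 s, during which the arm holds its last target. There are 200 camera calls.

## Working session

There is one attempt and no reset: what is moved stays moved. The work goes in short steps, Python scripts to look and compute and a shell command to move; the robot and the scene stay as the last step left them, time stands still between calls to the robot, and variables do not carry over. Pictures are saved under pics/ and viewed, at most 14 in all, crops included, and the job is handed in when it is done.

```bash
ls; mkdir -p pics
python3 - <<'E'
from cell import arm
import cv2
for n in("top","side"):
    cv2.imwrite(f"pics/{n}0.png",arm.capture(n)[:,:,::-1]); p=arm.camera_params(n); print(n,p)
s=arm.read_state();print(s)
E
```

```text
pics
top {'fx': 403.0211697271147, 'fy': 403.0211697271147, 'cx': 279.7621259414903, 'cy': 208.5608181551924, 'R': array([[ 5.66027028e-03, -9.99552235e-01, -2.93818271e-02],
       [-9.82171243e-01, -3.59273569e-05, -1.87988426e-01],
       [ 1.87903195e-01,  2.99220510e-02, -9.81731664e-01]]), 't': array([-0.0137361 ,  0.51014386,  0.87045381])}
side {'fx': 405.81872702044814, 'fy': 405.81872702044814, 'cx': 286.62730812112244, 'cy': 213.36470927914107, 'R': array([[-0.83745356, -0.54644759, -0.00815931],
       [-0.30862991,  0.48520394, -0.81812268],
       [ 0.45102009, -0.68262154, -0.57498583]]), 't': array([0.41612889, 0.22628189, 0.94926594])}
{'clock': 0.1, 'qpos': array([-1.17030546e+00,  3.79369033e-01,  1.73477040e+00,  1.50379082e-05,
        1.02850048e+00, -3.33080687e-02]), 'qvel': array([ 1.91449712e-03, -2.09902257e-03, -2.06199236e-03, -6.41022281e-04,
        1.64082703e-03, -2.27663419e-05]), 'joint_efforts': array([-1.79591771e-03, -7.65035963e+01, -4.35289872e+01,  6.51623192e-02,
        3.98612791e-02, -1.46512161e-05]), 'tool_pos': array([ 0.29406633, -0.63480917,  0.21332104]), 'eef_rot': array([-5.16007581e-04,  9.76570087e-01,  2.15198957e-01, -8.92652780e-05]), 'wrist_force': array([-0.65097343, -0.35763708,  0.59613214]), 'wrist_torque': array([ 0.02602276,  0.02739044, -0.02510789]), 'finger_force': 0.0, 'width': 0.09127252749558849}
```

View pics/top0.png

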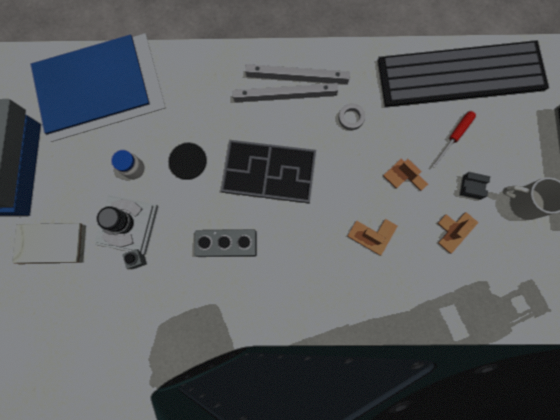

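View pics/side0.png

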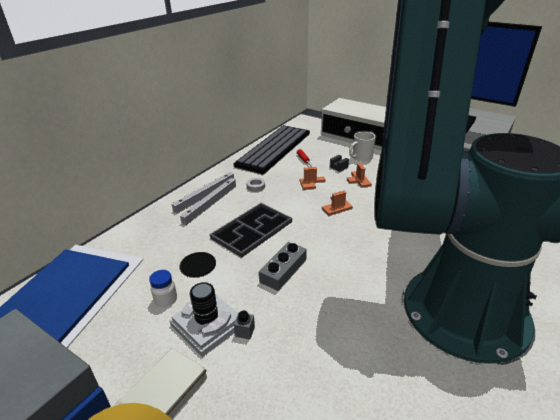

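The top view shows the jar at (124,162), pad (187,160), tray (268,171) and objective (113,220) with the release at (133,259). The keys are at (204/224/245,242), and three plates are at (405,173), (372,235) and (457,231). Next I'll measure with masks and enlarged crops.

```bash
cat > h.py <<'E'
from cell import arm
import cv2, numpy as np
def P(n): p=arm.camera_params(n); return p,np.array(p["R"]),np.array(p["t"])
def ray(n,u,v):
    p,R,t=P(n); d=R.T@np.array([(u-p["cx"])/p["fx"],(v-p["cy"])/p["fy"],1]); return -R.T@t,d/np.linalg.norm(d)
def plane(n,u,v,z):
    c,d=ray(n,u,v); return c+d*(z-c[2])/d[2]
def proj(n,X):
    p,R,t=P(n); x=R@np.array(X)+t; return np.array([p["fx"]*x[0]/x[2]+p["cx"],p["fy"]*x[1]/x[2]+p["cy"]])
def tri(a,b):
    (c1,d1),(c2,d2)=ray("top",*a),ray("side",*b); M=np.c_[d1,-d2]; s=np.linalg.lstsq(M,c2-c1,rcond=None)[0]
    return (c1+s[0]*d1+c2+s[1]*d2)/2,np.linalg.norm(c1+s[0]*d1-c2-s[1]*d2)
def orange(im):
    h=cv2.cvtColor(im,cv2.COLOR_RGB2HSV); return cv2.inRange(h,(3,90,50),(22,255,255))
def blobs(m,amin=80):
    n,l,s,c=cv2.connectedComponentsWithStats(m); return [(c[i].round(1),s[i],l==i) for i in range(1,n) if s[i][4]>=amin]
E
python3 - <<'E'
from h import *
t=arm.capture("top");s=arm.capture("side")
cv2.imwrite("pics/t.png",t[:,:,::-1]);cv2.imwrite("pics/s.png",s[:,:,::-1])
for n,im in(("top",t),("side",s)):
    for c,st,_ in blobs(orange(im)): print(n,"orange",c,st,plane(n,*c,.012).round(3))
a=cv2.resize(t[140:260,340:490],None,fx=5,fy=5,interpolation=cv2.INTER_CUBIC)
b=cv2.resize(t[130:280,85:325],None,fx=3.3,fy=3.3,interpolation=cv2.INTER_CUBIC)
cv2.imwrite("pics/a.png",a[:,:,::-1]);cv2.imwrite("pics/b.png",b[:,:,::-1])
c=cv2.resize(s[230:355,140:320],None,fx=4.4,fy=4.4,interpolation=cv2.INTER_CUBIC);cv2.imwrite("pics/c.png",c[:,:,::-1])
for u,v,z in((204,242,.052),(224,242,.052),(245,242,.052),(133,257,.06),(113,217,.11),(115,224,.03),(187,160,.006),(268,171,.012),(123,158,.075)): print(u,v,plane("top",u,v,z).round(3))
E
```

```text
top orange [404.6 174.2] [384 159  44  31 692] [ 0.601 -0.309  0.012]
top orange [455.5 230.5] [438 213  40  40 811] [ 0.465 -0.419  0.012]
top orange [372.7 235.5] [348 220  49  35 908] [ 0.453 -0.228  0.012]
side orange [359.3 176.6] [347 163  24  24 281] [ 0.463 -0.42   0.012]
side orange [310.5 178.1] [300 167  25  23 326] [ 0.604 -0.318  0.012]
side orange [337.2 203.7] [322 191  30  25 395] [ 0.45  -0.224  0.012]
side orange [131.5 412.8] [ 88 403  83  17 821] [0.45  0.591 0.012]
204 242 [0.433 0.157 0.052]
224 242 [0.433 0.112 0.052]
245 242 [0.433 0.065 0.052]
133 257 [0.398 0.313 0.06 ]
113 217 [0.48  0.343 0.11 ]
115 224 [0.477 0.373 0.03 ]
187 160 [0.64  0.218 0.006]
268 171 [0.61  0.018 0.012]
123 158 [0.623 0.347 0.075]
```

View pics/a.png

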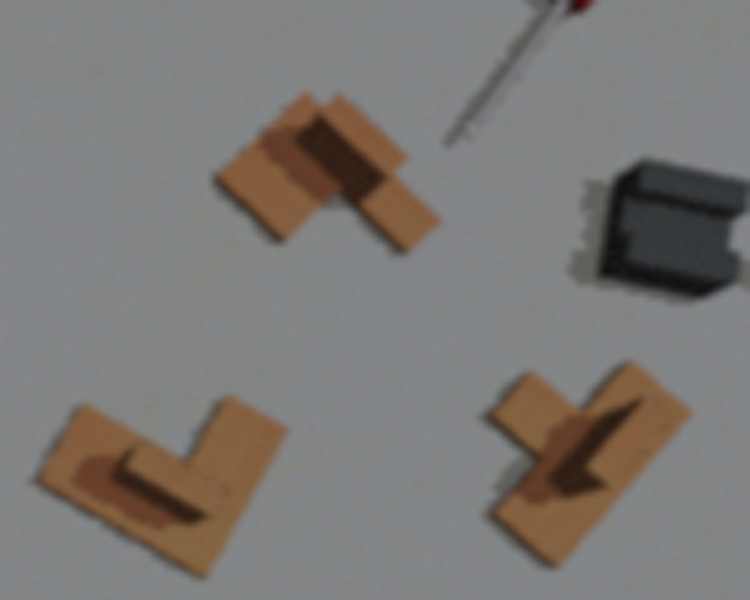

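View pics/b.png

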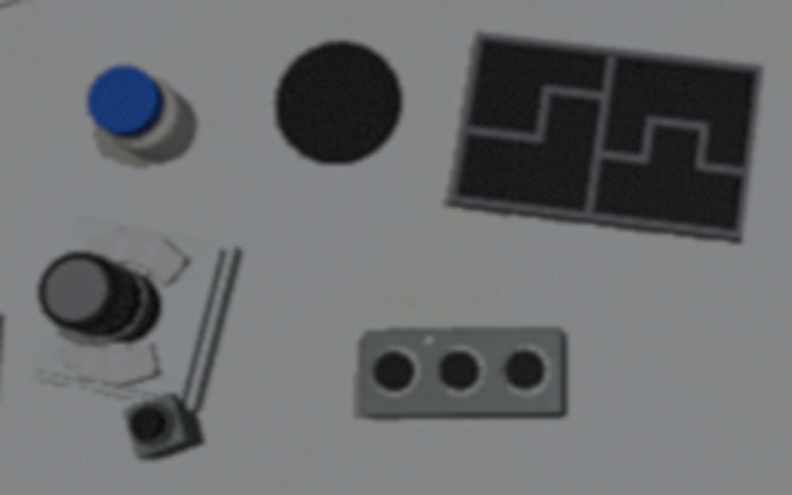

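View pics/c.png

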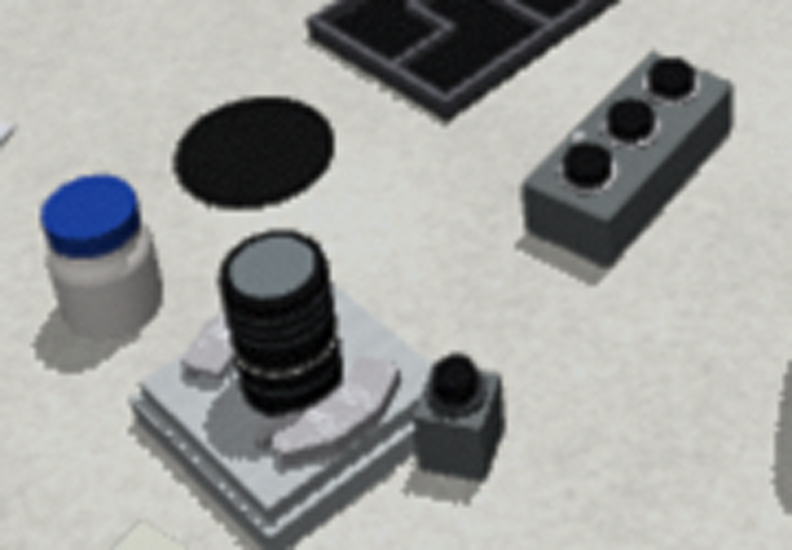

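Crop a shows a T at lower right, the broad-bar L at lower left (bar end about 40 mm, arm about 31 mm) and the slim-bar J at top; U is absent. Crops b and c show that the tray's x points up in the image, with the T pocket at lower right and the L pocket at lower left. The mount's claws lie above and below the lens.

```bash
cat >> h.py <<'E'
def fit(M,pts):   # rigid 2d fit: model mm -> world m
    M=np.array(M)/1000.;W=np.array(pts)[:,:2];a=M-M.mean(0);b=W-W.mean(0)
    th=np.arctan2((a[:,0]*b[:,1]-a[:,1]*b[:,0]).sum(),(a*b).sum());R=np.array([[np.cos(th),-np.sin(th)],[np.sin(th),np.cos(th)]])
    o=W.mean(0)-R@M.mean(0);return o,th,np.linalg.norm(W-(M@R.T+o),axis=1)*1000,R
E
python3 - <<'E'
from h import *
A=lambda p,z:plane("top",340+p[0]/5,140+p[1]/5,z)
B=lambda p:(85+p[0]/3.3,130+p[1]/3.3); C=lambda p:(140+p[0]/4.4,230+p[1]/4.4)
D={"T":{(13.5,49.5):(490,515),(-23.5,49.5):(557,567),(13.5,-49.5):(632,362),(-23.5,-49.5):(690,412),(43.5,14.5):(487,415),(43.5,-14.5):(528,372)},
"L":{(57.5,-39.5):(288,430),(57.5,-6.5):(230,395),(19.5,-6.5):(188,460),(19.5,49.5):(85,405),(-23.5,49.5):(40,480),(-23.5,-39.5):(205,577)},
"J":{(-6.5,-54.5):(405,255),(16.5,-54.5):(440,220),(-44.5,34.5):(215,180),(-44.5,-10.5):(280,240),(16.5,34.5):(308,92)}}
for k,d in D.items():
    o,th,e,R=fit(list(d),[A(p,.01) for p in d.values()]);print(k,o.round(4),"yaw",th.round(3),"res mm",e.round(1))
d={(65.5,107.5):(478,33),(65.5,-107.5):(762,68),(-65.5,-107.5):(741,236),(-65.5,107.5):(447,205)}
o,th,e,R=fit(list(d),[plane("top",*B(p),.016) for p in d.values()]);print("tray",o.round(4),th.round(3),e.round(1))
for k,p in dict(T=(-34,-50),L=(-34,50),J=(41,65)).items(): print("place",k,(o+R@np.array(p)/1000).round(4))
for k,a,b,z in(("key1",(394,371),(588,162),.052),("key2",(459,370),(630,119),.052),("key3",(525,369),(671,76),.052),("rel",(148,423),(455,375),.06),("lens",(76,288),(278,272),.11),("pad",(339,102),(254,152),.006),("jar",(123,100),(92,215),.075)):
    X,g=tri(B(a),C(b));print(k,X.round(4),(g*1000).round(1),"| top",plane("top",*B(a),z).round(4),"side",plane("side",*C(b),z).round(4))
for c in((140,388),(265,512),(345,295)):print("mount corner",plane("side",*C(c),.03).round(4))
E
```

```text
T [ 0.4639 -0.422 ] yaw 0.819 res mm [1.  1.3 2.2 0.8 1.2 0.8]
L [ 0.4471 -0.2245] yaw -0.54 res mm [1.2 1.  1.4 1.7 0.8 1.2]
J [ 0.6043 -0.314 ] yaw -0.818 res mm [0.7 1.2 2.1 1.7 1.9]
tray [0.609  0.0158] -0.125 [2.3 1.8 2.9 1.1]
place T [ 0.5691 -0.0296]
place L [0.5815 0.0696]
place J [0.6578 0.0752]
key1 [0.4324 0.158  0.0445] 0.8 | top [0.432  0.1565 0.052 ] side [0.4273 0.1645 0.052 ]
key2 [0.4334 0.1134 0.0433] 0.7 | top [0.4328 0.1121 0.052 ] side [0.4275 0.1216 0.052 ]
key3 [0.4341 0.0679 0.0436] 0.9 | top [0.4336 0.0671 0.052 ] side [0.4283 0.0763 0.052 ]
rel [0.3964 0.3242 0.0498] 0.2 | top [0.3957 0.32   0.06  ] side [0.3905 0.3307 0.06  ]
lens [0.4785 0.3553 0.1037] 4.4 | top [0.4793 0.3537 0.11  ] side [0.4712 0.3589 0.11  ]
pad [ 0.6402  0.2184 -0.0034] 0.7 | top [0.6375 0.2161 0.006 ] side [0.6315 0.2253 0.006 ]
jar [0.6197 0.3523 0.0646] 2.6 | top [0.6176 0.3485 0.075 ] side [0.6085 0.3585 0.075 ]
mount corner [0.5366 0.4038 0.03  ]
mount corner [0.4323 0.4247 0.03  ]
mount corner [0.4913 0.3    0.03  ]
```

```bash
python3 -m creep '[0,0,0,0.145,0, 0,0,0,0.145,0, 0,0,0,0.144,0, 19,-46,0,0,0, 19,-46,0,0,0, 19,-46,0,0,0, 19,-46,0,0,0, 19,-46,0,0,0, 19,-46,0,0,0, 19,-46,0,0,0, 19,-46,0,0,0, 19,-46,0,0,0]'; python3 -m creep '[19,-46,0,0,0, 0,-46,20,0,0, -10,-46,20,0,0, -10,-46,20,0,0, -20,-42,20,0,0, -20,-46,20,0,0]'
```

```text
clock: 1.4
tool_pos: [0.4656, -0.2193, 0.2141]
eef_rot: [0.0, 1.0, -0.0, 0.0]
wrist_force: [1.5, -0.3, -0.7]
width: 0.0009
finger_force: 0.0
clock: 2.0
tool_pos: [0.4255, 0.0461, 0.116]
eef_rot: [-0.0, 1.0, -0.0, 0.0]
wrist_force: [1.2, 0.3, -1.2]
width: 0.0004
finger_force: 0.0
```

```bash
python3 -m creep '[2,-36,10,0,0, 2,-36,10,0,0, 2,-34,10,0,0, 0,0,5,0,0, 0,0,0,0,0]'
python3 - <<'E'
from h import *
t=arm.capture("top");s=arm.capture("side");print(arm.read_state()["tool_pos"])
a=cv2.resize(t[190:290,150:300],None,fx=4,fy=4,interpolation=cv2.INTER_CUBIC);b=cv2.resize(s[210:310,225:325],None,fx=4,fy=4,interpolation=cv2.INTER_CUBIC)
im=np.hstack([a[:,:390],b[:,:400]]);X=arm.read_state()["tool_pos"]
p=(proj("top",X)-[150,190])*4;q=(proj("side",X)-[225,210])*4+[390,0];print(p,q)
im=im.copy();[cv2.drawMarker(im,tuple(int(v) for v in w),(255,0,0),0,8) for w in(p,q)]
cv2.imwrite("pics/k1.png",im[:,:,::-1])
E
```

```text
clock: 2.5
tool_pos: [0.4319, 0.1509, 0.081]
eef_rot: [0.0, 1.0, 0.001, -0.001]
wrist_force: [-0.2, 0.6, 0.4]
width: 0.0001
finger_force: 0.0
[0.43243219 0.15005189 0.08170284]
[217.8393391  203.16903882] [589.72278986 174.63395407]
```

View pics/k1.png

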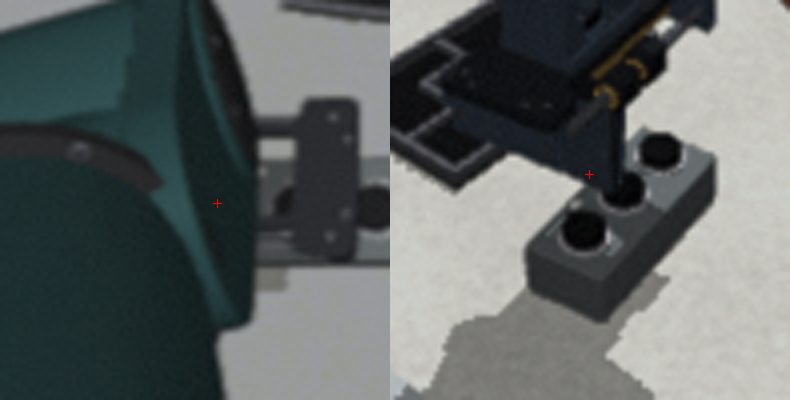

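The side view shows the closed finger tip just behind key 1 at (585,230) in the crop, beside key 2 at (625,190). I'll shift 8 mm towards key 1 and press, with force feedback.

```bash
python3 -m creep '[-1,-4,0,0,0, 0,-5,10,0,0, 0,0,12,0,0, 0,0,2,0,0, 0,0,0,0,0]'; python3 -m creep '[0,0,3,0,0, 0,0,0,0,0]';python3 -m creep '[0,0,3,0,0, 0,0,0,0,0]';python3 -m creep '[0,0,2,0,0, 0,0,0,0,0]'
```

```text
clock: 3.1
tool_pos: [0.431, 0.1594, 0.0568]
eef_rot: [0.0, 1.0, -0.0, -0.001]
wrist_force: [0.1, 0.0, 0.5]
width: 0.0006
finger_force: 0.0
clock: 3.3
tool_pos: [0.4315, 0.1596, 0.0545]
eef_rot: [0.0, 1.0, -0.0, -0.0]
wrist_force: [-0.1, 0.6, 0.6]
width: 0.0006
finger_force: 0.0
clock: 3.5
tool_pos: [0.4318, 0.1597, 0.0516]
eef_rot: [-0.0, 1.0, -0.0, 0.0]
wrist_force: [0.7, -0.3, 1.7]
width: 0.0003
finger_force: 1.1
clock: 3.7
tool_pos: [0.4318, 0.1597, 0.0496]
eef_rot: [-0.0, 1.0, -0.0, 0.0]
wrist_force: [0.8, 0.2, 2.4]
width: 0.0005
finger_force: 1.5
```

```bash
python3 -m creep '[0,0,2,0,0, 0,0,1,0,0, 0,0,0,0,0]'; python3 -m creep '[0,0,1,0,0, 0,0,1,0,0, 0,0,0,0,0]'
```

```text
clock: 4.0
tool_pos: [0.4318, 0.1597, 0.0466]
eef_rot: [-0.0, 1.0, -0.0, 0.0]
wrist_force: [0.8, 1.5, 4.4]
width: 0.0002
finger_force: 2.3
clock: 4.3
tool_pos: [0.4321, 0.1601, 0.0456]
eef_rot: [-0.0, 1.0, -0.0, 0.0]
wrist_force: [-4.9, 1.6, 30.3]
width: 0.0002
finger_force: 14.8
```

```bash
python3 -m creep '[0,0,-8,0,0, 0,0,-8,0,0, 1,45,0,0,0, 0,0,0,0,0, 0,0,5,0,0, 0,0,4,0,0, 0,0,3,0,0, 0,0,3,0,0, 0,0,0,0,0]';python3 -m creep '[0,0,0.7,0,0, 0,0,0,0,0]'
```

```text
clock: 5.2
tool_pos: [0.4326, 0.1151, 0.046]
eef_rot: [0.0, 1.0, 0.0, -0.0]
wrist_force: [-5.7, -3.8, 23.4]
width: 0.0004
finger_force: 12.1
clock: 5.4
tool_pos: [0.4328, 0.1151, 0.0458]
eef_rot: [0.0, 1.0, 0.0, -0.0]
wrist_force: [-9.3, -4.0, 38.8]
width: 0.0003
finger_force: 19.0
```

```bash
python3 -m creep '[0,0,-8,0,0, 0,0,-7.7,0,0, 1,45,0,0,0, 0,0,0,0,0, 0,0,5,0,0, 0,0,4,0,0, 0,0,3,0,0, 0,0,3,0,0, 0,0,0,0,0]';python3 -m creep '[0,0,0.7,0,0, 0,0,0,0,0]'
```

```text
clock: 6.3
tool_pos: [0.4337, 0.07, 0.0458]
eef_rot: [0.0, 1.0, 0.0, -0.0]
wrist_force: [-5.8, -2.7, 19.9]
width: 0.0003
finger_force: 10.3
clock: 6.5
tool_pos: [0.4338, 0.0699, 0.0455]
eef_rot: [0.0, 1.0, 0.0, -0.0]
wrist_force: [-7.4, -6.8, 31.6]
width: 0.0007
finger_force: 15.5
```

```bash
python3 -m creep '[0,0,-25,0,0, 0,0,-25,0,0, -4,-46,0,0,0, -6,-46,0,0,0, -8,-46,0,0,0, -10,-46,0,0,0, -10,-46,0,0,0, 0,-24,10,0,0, 0,0,10,0,0, 0,0,0,0,0]'
python3 - <<'E'
from h import *
s=arm.capture("side");X=arm.read_state()["tool_pos"];print(X)
b=cv2.resize(s[260:380,140:290],None,fx=5,fy=5,interpolation=cv2.INTER_CUBIC)
cv2.drawMarker(b,tuple(int(v) for v in (proj("side",X)-[140,260])*5),(255,0,0),0,8)
cv2.imwrite("pics/r1.png",b[:,:,::-1])
E
```

```text
clock: 7.5
tool_pos: [0.3942, 0.3234, 0.0733]
eef_rot: [0.001, 1.0, 0.001, -0.001]
wrist_force: [-0.8, -0.8, 0.1]
width: 0.0
finger_force: 0.0
[0.39462841 0.32295479 0.07395187]
```

View pics/r1.png

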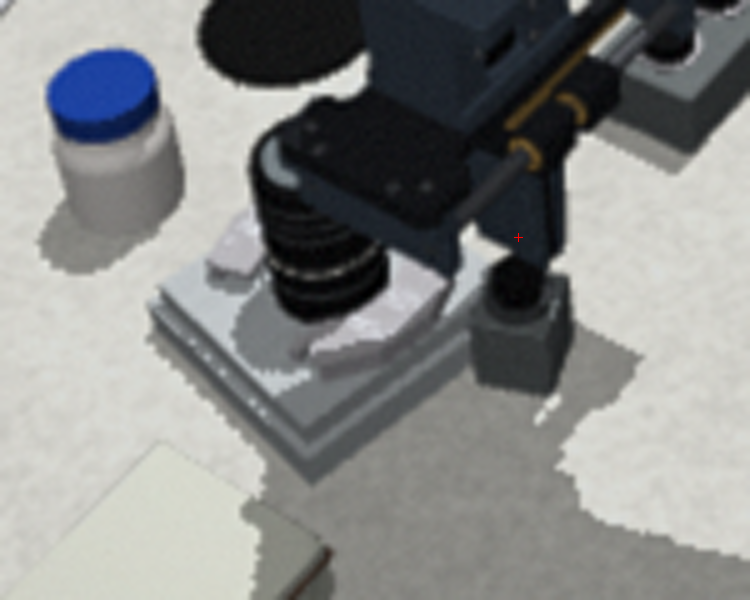

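```bash
python3 -m creep '[0,-4,5,0,0, 0,0,8,0,0, 0,0,3,0,0, 0,0,3,0,0, 0,0,0,0,0]';python3 -m creep '[0,0,3,0,0, 0,0,0,0,0]'
```

```text
clock: 8.05
tool_pos: [0.3956, 0.3274, 0.0556]
eef_rot: [0.0, 1.0, -0.0, -0.0]
wrist_force: [-0.5, -0.1, -1.1]
width: 0.0002
finger_force: 0.0
clock: 8.25
tool_pos: [0.3956, 0.3276, 0.0528]
eef_rot: [0.0, 1.0, -0.0, -0.0]
wrist_force: [-0.0, 0.7, 0.4]
width: 0.0007
finger_force: 0.0
```

```bash
python3 -m creep '[0,0,-15,0,0, 0,20,-20,0,0, 0,40,-20,0,0, 0,40,0,0,0, 0,40,0,0,0, 0,0,0,0,0]'
python3 - <<'E'
from h import *
s=arm.capture("side");t=arm.capture("top");o=cv2.imread("pics/s.png")[:,:,::-1]; ot=cv2.imread("pics/t.png")[:,:,::-1]
R=lambda i,a,b,c,d:cv2.resize(i[a:b,c:d],None,fx=6,fy=6,interpolation=cv2.INTER_CUBIC)
b=np.vstack([np.hstack([R(s,300,350,215,275),R(o,300,350,215,275)]),np.hstack([R(t,235,285,110,170),R(ot,235,285,110,170)])])
cv2.imwrite("pics/r2.png",b[:,:,::-1])
E
```

```text
clock: 8.85
tool_pos: [0.395, 0.1847, 0.1088]
eef_rot: [0.0, 1.0, -0.001, -0.0]
wrist_force: [-0.2, 0.6, -1.5]
width: 0.0007
finger_force: 0.0
```

View pics/r2.png

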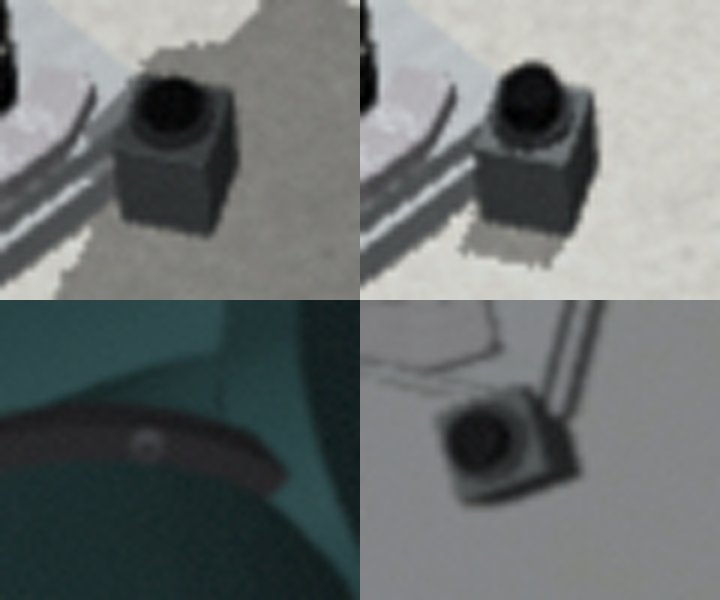

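The current view (left) shows the button sunk compared with before (right). It latched, but I'll press once more to confirm that it bottoms out.

```bash
python3 -m creep '[0,-46,10,0,0, 0,-46,10,0,0, 0,-48,15,0,0, 0,0,10,0,0, 0,0,8,0,0, 0,0,0,0,0, 0,0,3,0,0, 0,0,0,0,0]';python3 -m creep '[0,0,1,0,0, 0,0,0,0,0]';python3 -m creep '[0,0,1,0,0, 0,0,0,0,0]'
```

```text
clock: 9.75
tool_pos: [0.3958, 0.3269, 0.0524]
eef_rot: [-0.0, 1.0, -0.001, 0.0]
wrist_force: [-0.6, 0.6, -0.0]
width: 0.0004
finger_force: 0.0
clock: 9.95
tool_pos: [0.3959, 0.327, 0.052]
eef_rot: [-0.0, 1.0, -0.001, 0.0]
wrist_force: [-5.1, -4.3, 14.4]
width: 0.0006
finger_force: 7.2
clock: 10.15
tool_pos: [0.3958, 0.327, 0.0516]
eef_rot: [0.0, 1.0, -0.001, -0.0]
wrist_force: [-9.8, -6.7, 32.3]
width: 0.0003
finger_force: 15.8
```

```bash
python3 -m creep '[0,0,-40,0,0, 0,0,-45,0,91, 40,-15,0,0,91, 40,-14,0,0,91, 0,0,0,0,91, 0,0,0,0,91, 0,0,0,0,91, 0,0,20,0,91, 0,0,25,0,91, 0,0,21,0,91, 0,0,0,0,91]' 3;python3 -m creep '[0,0,0,0,45, 0,0,0,0,45, 0,0,0,0,45, 0,0,0,0,45]' 3; python3 -m creep '[0,0,0,0,45, 0,0,0,0,45]' 3
```

```text
clock: 11.25
tool_pos: [0.4732, 0.3549, 0.0666]
eef_rot: [0.001, 1.0, -0.0, -0.002]
wrist_force: [-1.2, -1.3, 0.1]
width: 0.0778
finger_force: 0.0
clock: 11.65
tool_pos: [0.476, 0.3567, 0.0699]
eef_rot: [-0.0, 1.0, -0.0, 0.001]
wrist_force: [-1.0, 1.6, 0.5]
width: 0.0518
finger_force: 2.9
clock: 11.85
tool_pos: [0.476, 0.3569, 0.0696]
eef_rot: [-0.0, 1.0, -0.0, 0.0]
wrist_force: [-0.3, 3.3, 5.3]
width: 0.0516
finger_force: 3.0
```

```bash
python3 -m creep '[0,-1,0,0,70, 0,0,0,-0.15,70, 0,0,0,-0.15,70, 0,0,0,-0.15,70, 0,0,0,-0.15,70, 0,0,0,-0.15,70, 0,0,0,-0.15,70, 0,0,0,-0.15,70, 0,0,0,-0.15,70, 0,0,0,-0.15,70, 0,0,0,-0.15,70, 0,0,0,-0.07,70]' 3;python3 -m creep '[0,0,0,0,45, 0,0,0,0,45, 0,0,0,0,45, 0,0,0,0,45]' 3; python3 -m creep '[0,0,0,0,45, 0,0,0,0,45]' 3
```

```text
clock: 13.05
tool_pos: [0.4753, 0.3571, 0.0687]
eef_rot: [0.0, 0.705, 0.709, -0.0]
wrist_force: [-0.3, -0.5, -0.1]
width: 0.0698
finger_force: 0.0
clock: 13.45
tool_pos: [0.4761, 0.3575, 0.0692]
eef_rot: [0.0, 0.708, 0.706, 0.0]
wrist_force: [4.2, -1.9, -1.8]
width: 0.0521
finger_force: 3.0
clock: 13.65
tool_pos: [0.476, 0.3575, 0.0692]
eef_rot: [0.0, 0.708, 0.707, 0.0]
wrist_force: [5.6, -0.9, 0.8]
width: 0.0519
finger_force: 3.0
```

```bash
python3 -m creep '[0,1.5,0,0,70, 0,0,0,0,70, 0,0,0,0.15,70, 0,0,0,0.15,70, 0,0,0,0.15,70, 0,0,0,0.15,70, 0,0,0,0.15,70, 0,0,0,0.15,70, 0,0,0,0.15,70, 0,0,0,0.15,70, 0,0,0,0.15,70, 0,0,0,0.15,70]' 3;python3 -m creep '[0,0,0,0.07,70, 0,0,0,0,45, 0,0,0,0,45, 0,0,0,0,45, 0,0,0,0,45]' 20; python3 -m creep '[0,0,0,0,45, 0,0,0,0,45]' 20
```

```text
clock: 14.85
tool_pos: [0.4766, 0.3572, 0.0688]
eef_rot: [0.0, 0.999, 0.032, -0.0]
wrist_force: [0.5, -0.2, -0.4]
width: 0.0697
finger_force: 0.0
clock: 15.35
tool_pos: [0.4769, 0.3572, 0.0689]
eef_rot: [0.0, 1.0, 0.0, -0.0]
wrist_force: [-0.6, -0.0, -0.5]
width: 0.0513
finger_force: 20.0
clock: 15.55
tool_pos: [0.4769, 0.3573, 0.0689]
eef_rot: [0.0, 1.0, 0.0, -0.0]
wrist_force: [-0.9, -0.5, 0.3]
width: 0.0517
finger_force: 20.0
```

```bash
python3 -m creep '[0,0,0,-0.12,45, 0,0,0,-0.12,45, 0,0,0,0,45]';python3 -m creep '[0,0,0,-0.13,45, 0,0,0,-0.13,45, 0,0,0,-0.13,45, 0,0,0,0,45]'
```

```text
clock: 15.85
tool_pos: [0.4771, 0.3574, 0.0689]
eef_rot: [-0.0, 0.993, 0.121, -0.0]
wrist_force: [-0.6, 0.8, -1.7]
width: 0.0515
finger_force: 20.0
clock: 16.25
tool_pos: [0.477, 0.3573, 0.0689]
eef_rot: [-0.0, 0.951, 0.309, -0.0]
wrist_force: [-0.4, 0.6, -1.8]
width: 0.0517
finger_force: 20.0
```

```bash
python3 -m creep '[0,0,0,-0.15,45, 0,0,0,-0.15,45, 0,0,0,-0.15,45, 0,0,0,-0.15,45, 0,0,0,-0.15,45, 0,0,0,-0.15,45, 0,0,0,-0.03,45, 0,0,0,0,45]'
python3 - <<'E'
from h import *
s=arm.read_state();print(s["wrist_torque"],s["wrist_force"])
E
python3 -m creep '[0,0,-3,0,45, 0,0,-3,0,45, 0,0,-3,0,45, 0,0,0,0,45]'
```

```text
clock: 17.05
tool_pos: [0.477, 0.3573, 0.0689]
eef_rot: [-0.0, 0.713, 0.701, -0.0]
wrist_force: [-0.5, -0.4, -1.3]
width: 0.0519
finger_force: 20.0
[-0.06286407  0.12969687  0.02213714] [-0.52400604 -0.43930434 -1.3012207 ]
clock: 17.45
tool_pos: [0.4774, 0.3575, 0.0786]
eef_rot: [0.0, 0.711, 0.703, 0.0]
wrist_force: [-0.5, -0.1, -4.6]
width: 0.0516
finger_force: 20.0
```

```bash
python3 -m creep '[0,0,-20,0,45, 0,0,-20,0,45, 0,0,-20,0,45, 0,0,0,0,45]'
python3 - <<'E'
from h import *
for n,c,r in(("top",(187,160),32),("side",(197,264),34)):
    im=cv2.imread(f"pics/{n[0]}.png"); g=im.max(2); m=np.uint8((g<45)*255)
    for cc,st,_ in blobs(m,300):
        if np.hypot(*(cc-c))<20:
            k=max(cv2.findContours(np.uint8(_)*255,0,1)[0],key=cv2.contourArea);e=cv2.fitEllipse(k);print(n,cc,st,e,plane(n,*e[0],.006).round(4), plane(n,*e[0],.003).round(4))
E
```

```text
clock: 17.85
tool_pos: [0.4784, 0.3582, 0.1404]
eef_rot: [0.0, 0.711, 0.703, 0.002]
wrist_force: [0.9, 0.2, -5.8]
width: 0.0516
finger_force: 20.0
top [187.1 160.8] [ 169  143   37   36 1029] ((187.07833862304688, 160.81552124023438), (34.467071533203125, 36.20183181762695), 61.94195556640625) [0.6378 0.2177 0.006 ] [0.6387 0.2185 0.003 ]
side [197.4 264.3] [180 253  35  24 665] ((197.35992431640625, 264.34234619140625), (22.805770874023438, 34.83804702758789), 77.66216278076172) [0.6329 0.2253 0.006 ] [0.6355 0.223  0.003 ]
```

```bash
python3 -m creep '[-27,32,0,0,45, -27,32,0,0,45, -27,32,0,0,45, -27,32,0,0,45, -27,32,0,0,45, 0,0,20,0,45, 0,0,20,0,45, 0,0,20,0,45, 0,0,15,0,45, 0,0,4,0,45, 0,0,0,0,45]'
python3 - <<'E'
from h import *
im=[]
for n,c in(("top",(185,165)),("side",(190,265))):
    i=arm.capture(n);im.append(cv2.resize(i[c[1]-65:c[1]+35,c[0]-50:c[0]+50],None,fx=4,fy=4,interpolation=cv2.INTER_CUBIC))
cv2.imwrite("pics/p1.png",np.hstack(im)[:,:,::-1]);print(arm.read_state()["tool_pos"])
E
```

```text
clock: 18.95
tool_pos: [0.6352, 0.2206, 0.0582]
eef_rot: [-0.0, 0.711, 0.703, -0.001]
wrist_force: [-0.2, -1.3, -4.0]
width: 0.0516
finger_force: 20.0
[0.636113   0.22087108 0.05970634]
```

View pics/p1.png

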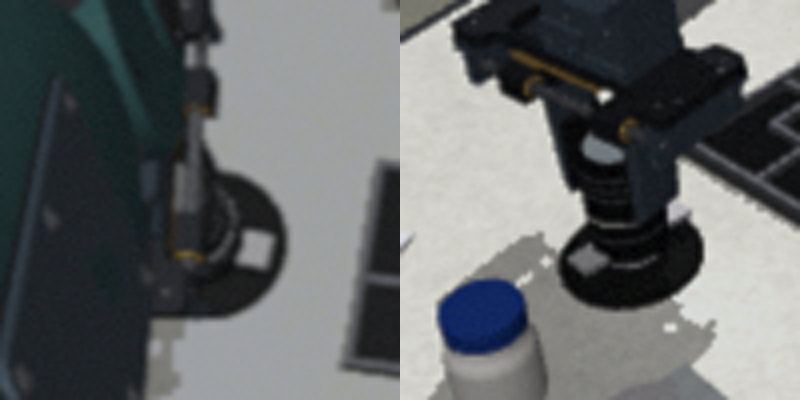

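The objective is over the pad with its lugs about along y. It looks centred to within a few mm in both views, so I'll lower to contact.

```bash
python3 -m creep '[0,0,3,0,45, 0,0,0,0,45]'; python3 -m creep '[0,0,1.5,0,45, 0,0,0,0,45]'
```

```text
clock: 19.25
tool_pos: [0.6358, 0.2207, 0.0564]
eef_rot: [0.0, 0.711, 0.703, 0.0]
wrist_force: [0.1, -0.4, -4.1]
width: 0.0514
finger_force: 20.0
clock: 19.45
tool_pos: [0.6359, 0.2208, 0.0549]
eef_rot: [0.0, 0.711, 0.703, 0.0]
wrist_force: [-1.1, 0.1, -0.2]
width: 0.0514
finger_force: 20.0
```

```bash
python3 -m creep '[0,0,0,0,75, 0,0,0,0,75, 0,0,0,0,75, 0,0,-20,0,75, 0,0,-40,0,75, 0,0,-45,0,75, 0,0,-30,0,50, 0,0,0,0,50]'
cat > look.py <<'E'
import sys
from h import *
k=sys.argv[1];im=[]
t=arm.capture("top");s=arm.capture("side")
for n,i in(("top",t),("side",s)):
    for c,st,_ in blobs(orange(i)): print(n,c,st,plane(n,*c,.012).round(3))
cv2.imwrite(f"pics/{k}t.png",t[:,:,::-1]);cv2.imwrite(f"pics/{k}s.png",s[:,:,::-1]);print(arm.read_state()["tool_pos"])
E
python3 look.py q1
```

```text
clock: 20.25
tool_pos: [0.638, 0.2213, 0.1946]
eef_rot: [0.002, 0.711, 0.703, 0.003]
wrist_force: [1.4, -0.5, -0.1]
width: 0.0619
finger_force: 0.0
top [404.7 174.1] [384 159  44  31 713] [ 0.601 -0.309  0.012]
top [455.5 230.5] [438 213  40  40 843] [ 0.465 -0.419  0.012]
top [372.7 235.6] [348 220  49  35 908] [ 0.453 -0.228  0.012]
side [359.2 176.6] [347 163  24  24 282] [ 0.464 -0.42   0.012]
side [310.5 178.1] [300 167  25  23 326] [ 0.604 -0.318  0.012]
side [337.2 203.6] [322 191  30  25 396] [ 0.45  -0.224  0.012]
side [131.2 412.8] [ 89 403  83  17 877] [0.45  0.591 0.012]
[0.63575759 0.2206323  0.18990562]
```

```bash
python3 -m creep '[0,0,0,0.134,50, 0,0,0,0.134,50, 0,0,0,0.134,50, 0,0,0,0.134,50, 0,0,0,0.134,50, 0,0,0,0.137,50, -35.4,33.3,0,0,50, -35.4,33.3,0,0,50, -35.4,33.3,0,0,50, -35.4,33.3,0,0,50, -35.4,33.3,0,0,50]'; python3 -m creep '[-35.4,33.3,0,0,50, -35.4,33.3,0,0,50, -35.4,33.3,0,0,50, -35.4,33.3,0,0,50, -35.4,33.3,20,0,50, -30,27,35,0,50, 0,0,30,0,50, 0,0,0,0,50, 0,0,0,0,50]'
cat > go.py <<'E'
import sys
from h import *
X=np.array([float(v) for v in sys.argv[1:4]])  # target x y z ; optional yaw
s=arm.read_state();w,x,y,z=s["eef_rot"];yaw=np.arctan2(2*x*y,x*x-y*y) 
d=X-s["tool_pos"];c,sn=np.cos(yaw),np.sin(yaw)
print("yaw",yaw.round(4),"tool shift mm",(np.array([d[0]*c+d[1]*sn,d[0]*sn-d[1]*c,-d[2]])*1000).round(1),"turn",(None if len(sys.argv)<5 else round((yaw-float(sys.argv[4])+np.pi)%(2*np.pi)-np.pi,4)))
E
python3 go.py .603 -.312 .019 .753
```

```text
clock: 21.45
tool_pos: [0.6189, -0.0237, 0.1877]
eef_rot: [-0.001, 0.93, 0.368, -0.001]
wrist_force: [0.9, 0.5, -0.3]
width: 0.0502
finger_force: 0.0
clock: 22.35
tool_pos: [0.6012, -0.299, 0.1068]
eef_rot: [-0.001, 0.93, 0.368, -0.001]
wrist_force: [0.7, 0.4, 0.5]
width: 0.05
finger_force: 0.0
yaw 0.7529 tool shift mm [-7.6 10.7 87.8] turn -0.0001
```

```bash
python3 -m creep '[-7.6,10.7,0,0,50, 0,0,0,0,50, 0,0,35,0,50, 0,0,30,0,50, 0,0,22,0,50, 0,0,0,0,50, 0,0,0,0,50]'; python3 -m creep '[0,0,0,0,5, 0,0,0,0,5, 0,0,0,0,5, 0,0,0,0,5]' 4;python3 look.py q2
```

```text
clock: 23.05
tool_pos: [0.6043, -0.3129, 0.0219]
eef_rot: [0.0, 0.93, 0.368, 0.0]
wrist_force: [0.6, 0.1, 1.5]
width: 0.0502
finger_force: 0.0
clock: 23.45
tool_pos: [0.6039, -0.3129, 0.0214]
eef_rot: [0.0, 0.93, 0.368, 0.0]
wrist_force: [-0.4, -0.2, 0.2]
width: 0.0213
finger_force: 0.0
side [359.3 176.6] [347 163  24  24 283] [ 0.463 -0.42   0.012]
side [310.1 181.4] [300 168  25  22 214] [ 0.594 -0.298  0.012]
side [337.2 203.6] [322 191  30  25 394] [ 0.45  -0.224  0.012]
side [157.  415.2] [143 408  28  12 110] [0.407 0.569 0.012]
[ 0.60373835 -0.31276037  0.02103462]
```

```bash
python3 -m creep '[0,0,0,0,5, 0,0,0,0,5]' 4;python3 -m creep '[0,0,0,0,5, 0,0,0,0,5, 0,0,0,0,5]' 30; python3 -m creep '[0,0,-20,0,5, 0,0,-20,0,5, 0,0,-20,0,5, 0,0,-20,0,5, 0,0,0,0,5]'; python3 look.py q3; python3 go.py 0.6578 0.0752 .10 1.446
```

```text
clock: 23.75
tool_pos: [0.6037, -0.3128, 0.021]
eef_rot: [0.0, 0.93, 0.368, 0.0]
wrist_force: [-0.8, 0.8, 6.5]
width: 0.0141
finger_force: 4.0
clock: 24.05
tool_pos: [0.6037, -0.3127, 0.021]
eef_rot: [-0.0, 0.93, 0.368, 0.0]
wrist_force: [-2.9, 0.6, 6.5]
width: 0.0138
finger_force: 30.0
clock: 24.55
tool_pos: [0.6053, -0.3136, 0.1043]
eef_rot: [0.002, 0.93, 0.368, 0.002]
wrist_force: [0.5, -0.5, -2.0]
width: 0.0141
finger_force: 30.0
top [361.5 234.1] [348 222  27  26 413] [ 0.457 -0.202  0.012]
side [310.3 159.8] [300 146  26  22 225] [ 0.675 -0.437  0.012]
side [359.3 176.6] [347 163  24  24 281] [ 0.463 -0.42   0.012]
side [337.2 203.7] [322 191  30  25 395] [ 0.45  -0.224  0.012]
side [155.3 414.4] [141 406  31  14 156] [0.411 0.569 0.012]
[ 0.6037575  -0.31279368  0.10117196]
yaw 0.7528 tool shift mm [ 304.7 -246.2    1.2] turn -0.6932
```

Run:
```python
from h import *
t=cv2.imread("pics/t.png")[134:209,217:321]
t=cv2.resize(t,None,fx=7.6,fy=7.6,interpolation=cv2.INTER_CUBIC);cv2.imwrite("pics/tray.png",cv2.convertScaleAbs(t,alpha=1.5))
```

```text
(no output)
```

View pics/tray.png

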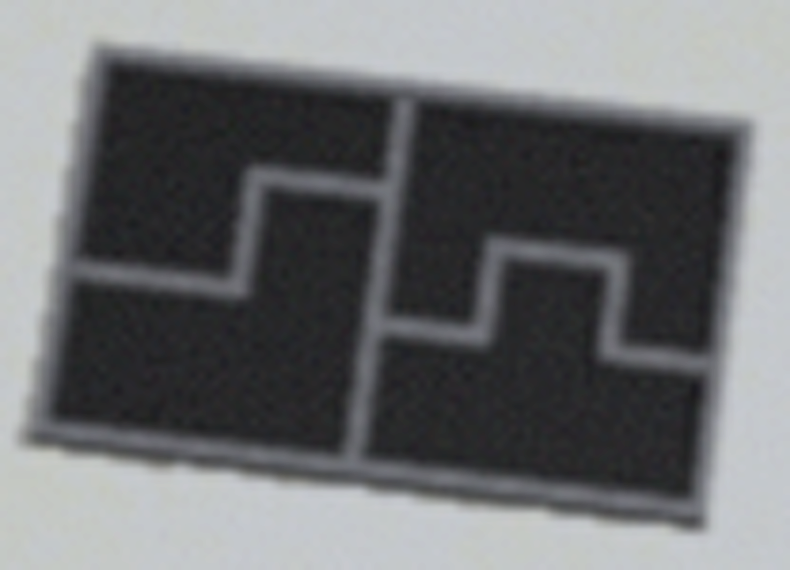

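The crop shows the tray rim corners at (97,44), (750,121), (704,514) and (27,434), and clear rib corners. I'll fit the tray to both.

Run:
```python
from h import *
A=lambda p,z:plane("top",217+(p[0]+.5)/7.6-.5,134+(p[1]+.5)/7.6-.5,z)
o1={(65.5,107.5):(97,44),(65.5,-107.5):(750,121),(-65.5,-107.5):(704,514),(-65.5,107.5):(27,434)}
r={(-15,-30):(481,334),(15,-30):(494,249),(15,-70):(619,259),(-15,-70):(612,353),(-9,49):(242,284),(29,49):(256,179)}
W={k:A(p,.016) for k,p in o1.items()};V={k:A(p,.012) for k,p in r.items()}
for d in(W,V,{**W,**V}):
    o,th,e,R=fit(list(d),list(d.values()));print(o.round(4),th.round(4),e.round(1))
    print({k:(o+R@np.array(p)/1000).round(4).tolist() for k,p in dict(T=(-34,-50),L=(-34,50),J=(41,65)).items()})
```

```text
[0.6113 0.0169] -0.1263 [2.1 1.6 1.5 0.2]
{'T': [0.5712, -0.0284], 'L': [0.5838, 0.0708], 'J': [0.6601, 0.0763]}
[0.611  0.0162] -0.1255 [1.  1.1 0.7 1.2 1.7 1.3]
{'T': [0.5711, -0.0291], 'L': [0.5836, 0.0701], 'J': [0.6599, 0.0756]}
[0.6111 0.0165] -0.1263 [1.7 2.  1.8 0.3 0.8 1.1 0.5 1.5 1.7 1.4]
{'T': [0.5711, -0.0288], 'L': [0.5837, 0.0704], 'J': [0.66, 0.0758]}
```

```bash
python3 -m creep '[0,0,0,-0.139,5, 0,0,0,-0.139,5, 0,0,0,-0.139,5, 0,0,0,-0.138,5, 0,0,0,-0.138,5, 43.8,0.7,0,0,5, 43.8,0.7,0,0,5, 43.8,0.7,0,0,5, 43.8,0.7,0,0,5, 43.8,0.7,0,0,5, 43.8,0.7,0,0,5, 43.8,0.7,0,0,5]';python3 -m creep '[43.8,0.7,0,0,5, 43.8,0.7,0,0,5, 0,0,20,0,5, 0,0,20,0,5, 0,0,10,0,5, 0,0,0,0,5]'; python3 go.py .659 .0778 .0253 1.445;  python3 - <<'E'
from h import *
s=arm.capture("side")[190:270,200:310];t=arm.capture("top")[130:210,210:320]
cv2.imwrite("pics/j1.png",np.vstack([cv2.resize(i,None,fx=3.7,fy=3.7,interpolation=cv2.INTER_CUBIC)[:,:,::-1] for i in(s,t)]))
E
```

```text
clock: 25.85
tool_pos: [0.646, -0.0073, 0.0995]
eef_rot: [-0.001, 0.75, 0.662, -0.001]
wrist_force: [0.2, 1.0, -1.4]
width: 0.014
finger_force: 30.0
clock: 26.45
tool_pos: [0.6576, 0.0774, 0.0486]
eef_rot: [-0.001, 0.75, 0.662, -0.001]
wrist_force: [0.5, -0.1, -2.0]
width: 0.014
finger_force: 30.0
yaw 1.4457 tool shift mm [ 0.6  1.3 23.3] turn 0.0007
```

View pics/j1.png

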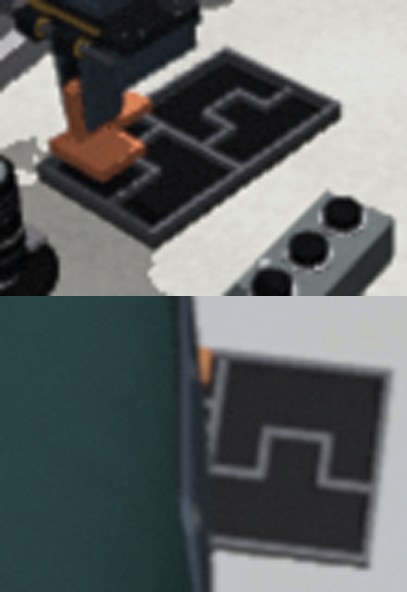

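J is held above its own pocket in the correct orientation, at (105,130) in the side crop. I'll lower it with force checks.

```bash
python3 -m creep '[0.6,1,10,0,5, 0,0,2,0,5, 0,0,0,0,5]';python3 -m creep '[0,0,3,0,5, 0,0,0,0,5]';python3 -m creep '[0,0,3,0,5, 0,0,0,0,5]'
```

```text
clock: 26.85
tool_pos: [0.6599, 0.078, 0.0384]
eef_rot: [-0.0, 0.75, 0.661, -0.0]
wrist_force: [0.3, 0.1, -1.8]
width: 0.0139
finger_force: 30.0
clock: 27.05
tool_pos: [0.66, 0.0781, 0.0356]
eef_rot: [-0.0, 0.75, 0.662, -0.0]
wrist_force: [-0.6, 0.2, -2.4]
width: 0.0136
finger_force: 30.0
clock: 27.25
tool_pos: [0.6599, 0.0781, 0.0324]
eef_rot: [-0.0, 0.75, 0.662, -0.0]
wrist_force: [-0.4, 0.8, -2.6]
width: 0.0138
finger_force: 30.0
```

```bash
python3 -m creep '[0,0,3,0,5, 0,0,0,0,5]';python3 -m creep '[0,0,3,0,5, 0,0,0,0,5]';python3 -m creep '[0,0,1.5,0,5, 0,0,0,0,5]'
```

```text
clock: 27.45
tool_pos: [0.6599, 0.0781, 0.0294]
eef_rot: [-0.0, 0.75, 0.662, -0.0]
wrist_force: [0.1, -0.1, -2.1]
width: 0.0141
finger_force: 30.0
clock: 27.65
tool_pos: [0.6599, 0.0781, 0.0263]
eef_rot: [-0.0, 0.75, 0.662, -0.0]
wrist_force: [0.3, 0.4, -2.4]
width: 0.0137
finger_force: 30.0
clock: 27.85
tool_pos: [0.6601, 0.0781, 0.0251]
eef_rot: [-0.0, 0.75, 0.662, -0.0]
wrist_force: [0.4, 0.9, -2.9]
width: 0.0139
finger_force: 30.0
```

```bash
python3 -m creep '[0,0,0.7,0,5, 0,0,0,0,5]';python3 -m creep '[0,0,0,0,40, 0,0,0,0,40, 0,0,0,0,40, 0,0,-25,0,40, 0,0,-40,0,40, 0,0,-45,0,40, -40,0,0,0,40, -45,0,0,0,40, -45,0,0,0,40, -45,0,0,0,40, -45,0,0,0,40, 0,0,0,0,40]'; python3 look.py q4; python3 go.py .4461 -.2225 .021 1.031
```

```text
clock: 28.05
tool_pos: [0.6602, 0.0781, 0.025]
eef_rot: [-0.0, 0.75, 0.662, -0.0]
wrist_force: [-3.6, -1.1, 4.6]
width: 0.014
finger_force: 30.0
clock: 29.25
tool_pos: [0.6321, -0.1445, 0.1347]
eef_rot: [0.0, 0.751, 0.66, -0.0]
wrist_force: [0.3, 0.6, -0.8]
width: 0.0398
finger_force: 0.0
top [243.4 153.6] [228 141  40  29 707] [0.654 0.078 0.012]
top [466.2 224.4] [459 213  19  27 281] [ 0.48  -0.444  0.012]
side [359.3 176.6] [347 163  24  24 281] [ 0.463 -0.42   0.012]
side [337.2 203.6] [322 191  30  24 393] [ 0.45  -0.224  0.012]
side [226.6 228.8] [213 214  28  29 465] [0.663 0.069 0.012]
side [133.2 413.1] [ 88 403  84  17 554] [0.447 0.59  0.012]
[ 0.63251333 -0.14098531  0.13450468]
yaw 1.4439 tool shift mm [-104.4 -174.6  113.5] turn 0.4129
```

```bash
python3 -m creep '[0,0,0,0.138,45, 0,0,0,0.138,45, 0,0,0,0.137,45, -33.2,-23.6,0,0,45, -33.2,-23.6,0,0,45, -33.2,-23.6,0,0,45, -33.2,-23.6,15,0,45, -33.2,-23.6,20,0,45, 0,0,0,0,45, 0,0,0,0,45]'; python3 go.py .4461 -.2225 .021 1.031
```

```text
clock: 30.35
tool_pos: [0.4463, -0.2217, 0.0995]
eef_rot: [-0.0, 0.87, 0.494, -0.0]
wrist_force: [0.7, -0.1, -0.3]
width: 0.0452
finger_force: 0.0
yaw 1.0327 tool shift mm [-0.8  0.3 78.5] turn 0.0017
```

```bash
python3 -m creep '[-0.8,0.3,30,0,45, 0,0,30,0,45, 0,0,18,0,45, 0,0,0,0,45, 0,0,0,0,5, 0,0,0,0,5, 0,0,0,0,5, 0,0,0,0,5, 0,0,0,0,5]' 4;python3 -m creep '[0,0,0,0,5, 0,0,0,0,5, 0,0,0,0,5]' 30; python3 -m creep '[0,0,-20,0,5, 0,0,-25,0,5, 0,0,-25,0,5, 0,0,0,0,5, 0,0,0,0,5]'; python3 go.py .5825 .0724 .092 1.445
```

```text
clock: 31.25
tool_pos: [0.4464, -0.2233, 0.0221]
eef_rot: [0.0, 0.87, 0.494, 0.0]
wrist_force: [-0.2, 1.2, 5.3]
width: 0.0138
finger_force: 4.0
clock: 31.55
tool_pos: [0.4465, -0.2233, 0.0221]
eef_rot: [0.0, 0.87, 0.494, 0.0]
wrist_force: [-1.6, 3.0, 9.3]
width: 0.014
finger_force: 30.0
clock: 32.05
tool_pos: [0.4461, -0.2232, 0.0915]
eef_rot: [0.0, 0.87, 0.494, 0.0]
wrist_force: [-0.1, 0.6, -2.9]
width: 0.0138
finger_force: 30.0
yaw 1.0326 tool shift mm [323.7 -34.4  -0.5] turn -0.4124
```

```bash
python3 -m creep '[0,0,0,-0.1375,5, 0,0,0,-0.1375,5, 0,0,0,-0.1375,5, 44.3,14,0,0,5, 44.3,14,0,0,5, 44.3,14,0,0,5, 44.3,14,0,0,5, 44.3,14,0,0,5, 44.3,14,0,0,5, 44.3,14,0,0,5, 0,0,0,0,5]';python3 -m creep '[0,0,20,0,5, 0,0,20,0,5, 0,0,0,0,5, 0,0,0,0,5]'; python3 go.py .5835 .0724 .0261 1.445;  python3 - <<'E'
from h import *
s=arm.capture("side")[180:270,200:310]
cv2.imwrite("pics/l1.png",cv2.resize(s,None,fx=6,fy=6,interpolation=cv2.INTER_CUBIC)[:,:,::-1])
E
```

```text
clock: 33.15
tool_pos: [0.5834, 0.0762, 0.0901]
eef_rot: [-0.0, 0.749, 0.663, 0.0]
wrist_force: [-0.1, -0.4, -1.8]
width: 0.0141
finger_force: 30.0
clock: 33.55
tool_pos: [0.5814, 0.0719, 0.0507]
eef_rot: [-0.001, 0.75, 0.661, -0.001]
wrist_force: [0.1, 0.4, -0.6]
width: 0.014
finger_force: 30.0
yaw 1.4449 tool shift mm [ 0.7  2.  24.6] turn -0.0001
```

View pics/l1.png

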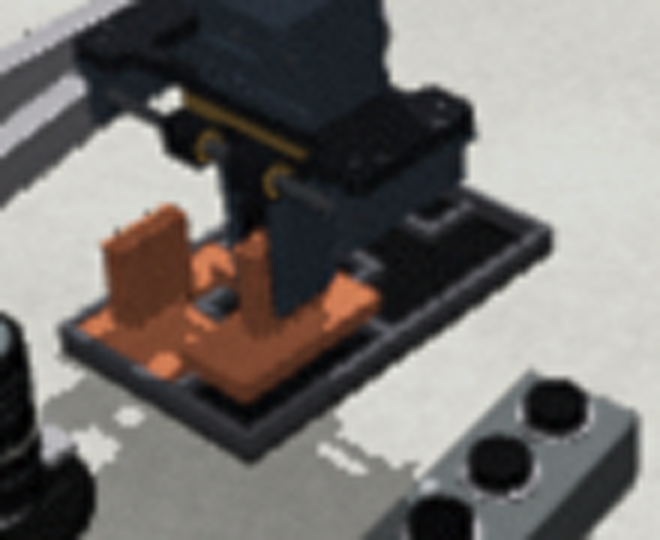

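J is seated, and L is above its pocket in the right orientation, at (280,350) in the crop. Lowering.

```bash
python3 -m creep '[0.7,2,10,0,5, 0,0,3,0,5, 0,0,0,0,5]';python3 -m creep '[0,0,4,0,5, 0,0,0,0,5]';python3 -m creep '[0,0,3,0,5, 0,0,0,0,5]';python3 -m creep '[0,0,3,0,5, 0,0,0,0,5]'
```

```text
clock: 33.9
tool_pos: [0.584, 0.0727, 0.0381]
eef_rot: [-0.0, 0.75, 0.661, -0.0]
wrist_force: [-0.5, -0.6, -2.1]
width: 0.0142
finger_force: 30.0
clock: 34.1
tool_pos: [0.5841, 0.0727, 0.0343]
eef_rot: [-0.0, 0.75, 0.661, -0.0]
wrist_force: [-0.5, -0.7, -2.7]
width: 0.0139
finger_force: 30.0
clock: 34.3
tool_pos: [0.5841, 0.0727, 0.0312]
eef_rot: [-0.0, 0.75, 0.661, -0.0]
wrist_force: [0.6, 0.2, -2.7]
width: 0.0137
finger_force: 30.0
clock: 34.5
tool_pos: [0.584, 0.0727, 0.0282]
eef_rot: [-0.0, 0.75, 0.661, -0.0]
wrist_force: [0.4, -0.4, -2.5]
width: 0.0138
finger_force: 30.0
```

```bash
python3 -m creep '[0,0,2.3,0,5, 0,0,0.4,0,5, 0,0,0,0,5]';python3 -m creep '[0,0,0,0,36, 0,0,0,0,36, 0,0,0,0,36, 0,0,-25,0,36, 0,0,-40,0,40, 0,0,-45,0,40, -45,0,0,0,40, -45,0,0,0,40, -45,0,0,0,40, -45,0,0,0,40, 0,0,0,0,40, 0,0,0,0,40]'; python3 look.py q5; python3 go.py .4635 -.4205 .021 2.39
```

```text
clock: 34.8
tool_pos: [0.5844, 0.0727, 0.0261]
eef_rot: [0.0, 0.75, 0.661, 0.0]
wrist_force: [-1.8, -0.4, 3.6]
width: 0.014
finger_force: 30.0
clock: 36.0
tool_pos: [0.5616, -0.1066, 0.1358]
eef_rot: [-0.0, 0.751, 0.661, 0.0]
wrist_force: [0.7, -0.0, 0.3]
width: 0.0401
finger_force: 0.0
top [243.8 153.5] [228 141  40  29 718] [0.654 0.077 0.012]
top [246.2 177.4] [224 158  42  35 891] [0.594 0.07  0.012]
top [455.5 230.5] [438 213  40  40 842] [ 0.465 -0.419  0.012]
side [359.3 176.6] [347 163  24  24 281] [ 0.463 -0.42   0.012]
side [236.3 232.5] [213 214  50  37 949] [0.627 0.068 0.012]
side [132.8 413. ] [ 88 403  82  17 641] [0.447 0.59  0.012]
[ 0.5617222  -0.10518345  0.13573767]
yaw 1.4457 tool shift mm [-325.1  -58.1  114.7] turn -0.9443
```

```bash
python3 -m creep '[0,0,0,-0.135,45, 0,0,0,-0.135,45, 0,0,0,-0.135,45, 0,0,0,-0.135,45, 0,0,0,-0.135,45, 0,0,0,-0.135,45, 0,0,0,-0.134,45, -20.5,-42.5,0,0,45, -20.5,-42.5,0,0,45, -20.5,-42.5,0,0,45, -20.5,-42.5,0,0,45, -20.5,-42.5,0,0,45]';python3 -m creep '[-20.5,-42.5,10,0,45, -20.5,-42.5,20,0,45, 0,0,0,0,45, 0,0,0,0,45]'; python3 look.py q6; python3 go.py .4635 -.4205 .0215 2.39
```

```text
clock: 37.3
tool_pos: [0.4913, -0.3315, 0.1359]
eef_rot: [0.0, 0.366, 0.93, 0.0]
wrist_force: [1.2, -0.3, -0.2]
width: 0.0449
finger_force: 0.0
clock: 37.7
tool_pos: [0.4637, -0.4194, 0.1057]
eef_rot: [-0.001, 0.367, 0.93, 0.0]
wrist_force: [0.1, 0.8, 0.3]
width: 0.045
finger_force: 0.0
top [243.8 153.5] [228 141  40  29 720] [0.654 0.077 0.012]
top [245.8 173.2] [224 158  42  30 590] [0.604 0.071 0.012]
top [454.2 232. ] [438 215  39  38 750] [ 0.462 -0.415  0.012]
side [359.4 176.7] [347 163  25  24 284] [ 0.463 -0.419  0.012]
side [236.3 232.4] [213 214  50  37 947] [0.628 0.067 0.012]
side [124.1 409.6] [103 403  40  17 186] [0.466 0.594 0.012]
side [150.7 414.2] [129 405  42  15 281] [0.418 0.574 0.012]
side [101.6 416.2] [ 89 411  26   9  93] [0.49  0.625 0.012]
[ 0.46437317 -0.41866908  0.10648195]
yaw 2.3908 tool shift mm [-0.6 -1.9 85. ] turn 0.0008
```

```bash
python3 -m creep '[-0.4,-1,30,0,45, 0,0,30,0,45, 0,0,23,0,45, 0,0,0,0,45, 0,0,0,0,5, 0,0,0,0,5, 0,0,0,0,5, 0,0,0,0,5, 0,0,0,0,5]' 4;python3 -m creep '[0,0,0,0,5, 0,0,0,0,5, 0,0,0,0,5]' 30; python3 -m creep '[0,0,-20,0,5, 0,0,-25,0,5, 0,0,-25,0,5, 0,0,0,0,5, 0,0,0,0,5]'; python3 go.py .5711 -.0268 .092 1.445
```

```text
clock: 38.7
tool_pos: [0.4636, -0.4213, 0.0242]
eef_rot: [0.001, 0.367, 0.93, -0.0]
wrist_force: [1.3, 2.0, 6.8]
width: 0.0141
finger_force: 4.0
clock: 39.0
tool_pos: [0.4637, -0.4213, 0.0242]
eef_rot: [0.001, 0.367, 0.93, -0.0]
wrist_force: [1.0, 3.5, 8.4]
width: 0.0136
finger_force: 30.0
clock: 39.5
tool_pos: [0.463, -0.421, 0.0933]
eef_rot: [0.0, 0.367, 0.93, -0.0]
wrist_force: [-0.2, -0.1, -2.6]
width: 0.0139
finger_force: 30.0
yaw 2.3892 tool shift mm [190.5 361.7   1.3] turn 0.9442
```

```bash
python3 -m creep '[0,0,0,0.135,5, 0,0,0,0.135,5, 0,0,0,0.135,5, 0,0,0,0.135,5, 0,0,0,0.135,5, 0,0,0,0.135,5, 0,0,0,0.134,5, 45,6.4,0,0,5, 45,6.4,0,0,5, 45,6.4,0,0,5, 45,6.4,0,0,5, 45,6.4,0,0,5]';python3 -m creep '[45,6.4,0,0,5, 45,6.4,0,0,5, 45,6.4,0,0,5, 44,6.4,0,0,5, 0,0,0,0,5, 0,0,20,0,5, 0,0,20,0,5, 0,0,0,0,5, 0,0,0,0,5]'; python3 go.py .5711 -.0268 .0282 1.445
```

```text
clock: 40.7
tool_pos: [0.5223, -0.1998, 0.0919]
eef_rot: [-0.001, 0.75, 0.661, -0.0]
wrist_force: [1.6, -0.7, -3.1]
width: 0.014
finger_force: 30.0
clock: 41.6
tool_pos: [0.5701, -0.0278, 0.0526]
eef_rot: [-0.001, 0.75, 0.661, -0.001]
wrist_force: [0.1, 0.5, -2.1]
width: 0.0139
finger_force: 30.0
yaw 1.4449 tool shift mm [ 1.1  0.9 24.4] turn -0.0001
```

```bash
python3 -m creep '[1,0.9,10,0,5, 0,0,3,0,5, 0,0,0,0,5]';python3 -m creep '[0,0,4,0,5, 0,0,0,0,5]';python3 -m creep '[0,0,3,0,5, 0,0,0,0,5]';python3 -m creep '[0,0,2,0,5, 0,0,0,0,5]'
```

```text
clock: 41.9
tool_pos: [0.5717, -0.0266, 0.04]
eef_rot: [-0.0, 0.75, 0.661, -0.0]
wrist_force: [-0.9, 0.3, -1.8]
width: 0.0139
finger_force: 30.0
clock: 42.1
tool_pos: [0.5718, -0.0265, 0.0361]
eef_rot: [-0.0, 0.75, 0.661, -0.0]
wrist_force: [-1.2, 0.4, -2.7]
width: 0.0139
finger_force: 30.0
clock: 42.3
tool_pos: [0.5717, -0.0265, 0.0331]
eef_rot: [-0.0, 0.75, 0.661, -0.0]
wrist_force: [0.3, -1.0, -2.8]
width: 0.0142
finger_force: 30.0
clock: 42.5
tool_pos: [0.5718, -0.0265, 0.0311]
eef_rot: [-0.0, 0.75, 0.661, -0.0]
wrist_force: [-0.3, -0.4, -2.8]
width: 0.0138
finger_force: 30.0
```

```bash
python3 -m creep '[0,0,2.3,0,5, 0,0,0.8,0,5, 0,0,0,0,5]';python3 -m creep '[0,0,0,0,36, 0,0,0,0,36, 0,0,0,0,36, 0,0,-25,0,36, 0,0,-40,0,40, 0,0,-45,0,40, -45,0,0,0,40, -45,0,0,0,40, -45,0,0,0,40, -45,0,0,0,40, -45,0,0,0,40, -45,0,0,0,40]'; python3 look.py q7
python3 - <<'E'
from h import *
t=cv2.imread("pics/q7t.png")[130:270,80:325];s=cv2.imread("pics/q7s.png")[200:360,130:330]
t=cv2.resize(t,(490,280),interpolation=cv2.INTER_CUBIC);s=cv2.resize(s,(400,320),interpolation=cv2.INTER_CUBIC)
o=np.zeros((600,490,3),np.uint8);o[:280]=t;o[280:,:400]=s;cv2.imwrite("pics/end.png",o)
E
```

```text
clock: 42.8
tool_pos: [0.5719, -0.0265, 0.0282]
eef_rot: [-0.0, 0.75, 0.661, -0.0]
wrist_force: [0.3, 0.8, -1.1]
width: 0.0137
finger_force: 30.0
clock: 44.0
tool_pos: [0.5376, -0.2963, 0.1383]
eef_rot: [0.0, 0.75, 0.661, 0.0]
wrist_force: [1.2, 0.6, 0.1]
width: 0.04
finger_force: 0.0
top [243.8 153.5] [228 141  40  29 718] [0.654 0.077 0.012]
top [246.6 177.7] [224 158  42  35 921] [0.593 0.069 0.012]
top [287.1 185.1] [265 168  44  31 853] [ 0.574 -0.028  0.012]
side [270.3 219.8] [256 206  32  28 459] [ 0.58  -0.037  0.012]
side [236.3 232.4] [213 214  50  37 948] [0.628 0.067 0.012]
side [133.5 413.1] [ 89 403  83  17 543] [0.446 0.589 0.012]
[ 0.53766075 -0.29880312  0.13851276]
```

View pics/end.png

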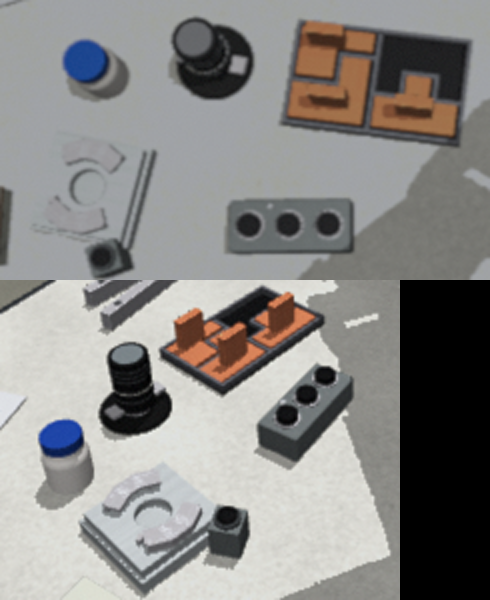

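The three plates sit flat in their own pockets, the objective stands upright on the pad and the jar hasn't moved. Last check: how well the objective is centred on the pad, with each view compared against itself.

Run:
```python
from h import *
for n,c,pad in(("top",(177.5,148.5),(187.08,160.82)),("side",(194,236),(197.36,264.34))):
    im=cv2.imread(f"pics/q7{n[0]}.png"); g=cv2.cvtColor(im,6); m=np.uint8((g>60)&(g<140))*255; w=np.zeros_like(m);cv2.circle(w,tuple(int(round(v)) for v in c),10,255,-1)
    for cc,st,_ in blobs(m&w,30): print(n,cc,st,"top disc-pad mm",((plane(n,*cc,.096)-plane(n,*pad,.006))*1000).round(1))
    s=cv2.imread(f"pics/q7{n[0]}.png");m=np.uint8(cv2.cvtColor(s,6)>110)*255;w[:]=0;cv2.circle(w,tuple(int(v) for v in pad),15,255,-1)
    for cc,st,_ in blobs(m&w,3): print(n,"lug",cc,st[4],((plane(n,*cc,.0215)-plane(n,*pad,.006))*1000).round(1))
```

```text
top [177. 148.] [168 138  19  20 266] top disc-pad mm [ 1.4 -0.3 90. ]
top lug [198.4 162. ] 51 [ -8.  -31.9  15.5]
side [193.2 236.1] [184 231  18  11 146] top disc-pad mm [ 3.5 -5.9 90. ]
side lug [207.6 254.8] 8 [-10.5 -31.2  15.5]
side lug [185.2 255.4] 5 [38.4  3.  15.5]
side lug [186.4 265.3] 24 [ 7.8 29.6 15.5]
side lug [200.8 276.8] 32 [-53.1  40.9  15.5]
```

```bash
python3 -c "
from cell import arm
print(arm.finish_job())"
```

```text
the job is handed in; nothing more can be done
None
```

The job is handed in: keys pressed 1 to 3 and the release pressed, the objective upright within a few mm of the pad's centre, and the T, L and J plates (U was absent) seated in their own pockets, with the jar left where it stood.

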